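Hold a spring clamp open over a glued strip

ROBOT

A 6-joint arm with a two-finger parallel gripper is mounted at the origin on the work surface. World frame = base frame: x ahead of the robot, y to its left, z up, the work surface at z = 0. Lengths are in m, angles in rad, forces in N, time in s.
With the tool pointing down it reaches from about 0.35 to 0.975 m from the base axis. Payload 17.4 kg.
Tool frame: the origin (TCP) lies between the finger pads; the fingertips stand 17 mm ahead of it and the grasp point (between the pads) lies 2 mm behind it; z points along the fingers, x is the direction in which the jaws open and shut, and the axes are right-handed (so a half turn about z gives the same grasp; the last joint's range is limited). The gripper opens to 85 mm and grips with 20 to 120 N. Pads are 22 mm wide; open, the fingers measure 114 mm over their backs; the gripper's body (76 mm by 85 mm) begins 54 mm behind the grasp point. The pads swing forward as they close: fully open they stand 13 mm farther back than shut.
Start: joints at [1.231, 0.116, 1.442, -0, 1.584, -0.038], TCP at [0.201, 0.644, 0.248] pointing down, gripper open.
Joint ranges: [-2.83, 2.83], [-0.83, 2.19], [0.07, 2.5], [-1.14, 4.28], [0.01, 3], [-2.97, 2.97]. Speed limits (rad/s): [1.89, 1.89, 2.22, 3.14, 3.14, 3.14].

INTERFACE

Orientations are given as a rotation vector (axis times angle).
In Python, from bench import read_state, get_image, close_job, cut_out, mark_of gives the robot as it stands.
- The arm moves only by the tool send_rows, never from a script. Its argument "increments" is a list of rows, each a list of 3 entries, a list of its own where there are three numbers: the finger opening in mm, from 0 to 85.4, then the shift along the world's x, y, z in mm, then the turn about the world's z in rad. A call has 1 to 20 rows; each row shifts and turns the commanded pose from where the row before left it; what a row does not reach is not made up. A row lasts 1/10 s, in which the tool goes at most 50 mm and 8.59 degrees, less where a joint would pass 70% of its speed; a pose out of reach is approached as far as the arm can. A call with a gripper value outside its range is refused whole. The fingers move at their own pace and stop on an object; "grip_force" is the grip in N (left out, the last holds). Time passes only in rows, so rows that do not move let the fingers close. It gives the time, the measured TCP pose, the force and the opening at its end, in the units of the state.
- read_state(): the state, without advancing time (a new reading comes with each control period).
- get_image(name): name is "scene" or "top"; returns a dict with "img" (480x640x3 uint8, red, green, blue), "fovy" (degrees; the focal length in pixels is half the picture's height over the tangent of half this angle, whatever the lens; pixels are square), "cx", "cy" (the principal point, pixels), "eye" and "orientation" of the camera in the world. Camera axes: x right, y up, looking along -z (the intrinsics and any distortion apply to the point x, -y, -z); pixel columns grow to the right and rows downward; lengths in m; the calibration is good to about 2 mm. A picture is of the moment at which its call begins. There is no depth.
- close_job(): hands the job in, once; it reports no verdict.
Trained networks look in the newest picture that a camera, given by its name, has taken for a name from the list of things; names that differ only in an ending like _2 or _b are one class to them, and where a whole thing is asked for, a point or a joint stands for the part that bears it (a point fixed in the world has none). Each returns a list of dicts, best first, with "score" (0 to 1); they miss things now and then, are a little off and sometimes report something else, mostly with a low value. They report only what shows in the picture. A call takes as long as a camera call. They do not tell look-alikes from the thing itself.
- cut_out(camera, target): "region" (480x640 bool, what is visible of it).
- mark_of(camera, target): "at" ([x, y, z] in m, in world coordinates, good to about 4 mm: a listed point, or the origin of a listed thing).
The state is a dict: "clock": time; "q": joint angles; "joint_vel": joint speeds; "joint_efforts": joint torques, N m; "tool_pos": TCP position; "tcp_rot": TCP orientation; "wrist_force": force on the tool from outside, world axes, zero at the start; "wrist_torque": the same for the moment, N m; "gripper_width": finger opening in m.
Only numpy, scipy, OpenCV 4.12 (cv2) and the standard library are available. Lean on these libraries where they do the work, as an engineer would, in place of code of your own. Each camera call takes 0.05 s, during which the arm holds its last target.

TASK

Squeeze the handles of the large spring clamp that is parked on the clamp rack until its jaws let go of the rail, lift it off, and carry it to the drawer front with the freshly glued strip. Lower it, jaws down and squeezed open, over the top edge midway between the two clamps already on it, square across the edge, with both jaw pads level with the strip, one either side and well clear of the wood, and finish while you are still holding it gaping there, so that I can slip packing under the pads. Do not knock the glue-up, and leave the other clamps and tools where they are.

Things in the scene. Friction and masses are not known exactly. Their poses are not given: they have to be found in the camera images.
- big_clamp: Large spring clamp, about 120 g, 155 mm long: two steel levers 22 mm wide on a rivet with a torsion spring, black rubber on handles and jaw pads. Starts upright on the rack's rail, handles up, jaws down. Origin: the rivet. z up midway between the handles, y along the rivet, x the way handles and jaws open and close; both levers move equally to either side of the yz plane.
- grip_mid (a point): Midway between the large clamp's handle grips, 64 mm above the rivet, where to pinch them along x. The grips reach from 40 to 90 mm above the rivet, bulge outward and are widest here: 67 mm over all as parked, 34 mm squeezed to 0.25 rad, about 13 mm less for each 0.1 rad. Takes 8 N on each handle to start, 13 N at 0.25 rad.
- big_lever_far (a joint): Opening angle of each of the large clamp's levers, rad: 0 as parked on the 12 mm rail, -0.10 jaws shut on nothing, 0.27 squeezed as far as it goes. Its spring always pulls it shut. Gape between the pad centres: 12 mm at 0, 23 mm at 0.10, 34 mm at 0.20, 39 mm at 0.25.
- pad_far (a point): Middle of the gripping face of the large clamp's jaw pad on its x + side, 55 mm below the rivet as parked, 52 mm when open. The pad is 18 mm high, 23 mm wide and 5 mm thick (outwards).
- pad_near (a point): The same on the other jaw pad, at the x - side.
- clamp_rack: Clamp rack, fixed: base board 90 x 280 mm, 18 mm high, with an upright rail 12 mm thick, 270 mm long (y), top edge 75 mm above the bench. Three clamps bite on the rail 85 mm apart, the large one in any of the three places, rivets over the rail (large: 104 mm above the bench), closing across the rail (x). Origin: centre of the underside.
- glue_up: The glue-up, fixed: wooden drawer front 320 mm long (y) on edge in two notched blocks (110 x 32, 36 mm high, at y = +-135 mm), a thin strip glued along the top of its x + face. Together 16 mm thick at the top, x = -8 to +8 mm; top edge 76 mm above the bench, strip from 40 to 76 mm. Origin: on the bench under the middle of thickness and length.
- end_clamps: The two large clamps already biting on the strip, fixed, of the same shape as the other large clamp, 105 mm to either side (y) of the middle between them; their handles reach 201 mm above the bench. Origin: midway between their rivets, 111 mm above the bench.
- gap_mid (a point): The point on the top edge of the glue-up, in the middle of its thickness, midway between the two clamps already on it (up to 20 mm away from the middle of the drawer front). y along the edge, x across it, z up.
- small_clamp_1: Small spring clamp, two thirds of the size, on the rail; leave alone. Origin: its rivet; handles reach 59 mm above it.
- small_clamp_2: The other small spring clamp on the rail; leave alone. Origin: its rivet.
- glue_bottle: White plastic glue bottle with a nozzle, 62 mm across, 166 mm high, standing behind the glue-up; leave alone. Origin: centre of its foot.
- chisel: Bench chisel lying in front of the glue-up, 233 mm long, 29 mm high; leave alone. Origin: under the ferrule.
- try_square: Try square lying in front of the rack, 174 x 115 mm, 16 mm high; leave alone. Origin: under the middle of the stock.
- mallet: Joiner's wooden mallet lying behind the rack, head 120 x 62 x 75 mm, 260 mm long; leave alone. Origin: under the middle of the head.
- block_plane: Metal block plane, 160 mm long, 44 mm wide, about 50 mm high; leave alone. Origin: centre of the sole.
- marking_gauge: Wooden marking gauge lying on the bench near the robot, 200 mm long, 55 mm high; leave alone. Origin: under the middle of the beam.
Not all that is in view belongs to the job. Leave any pink look-alike of the big_clamp alone.

How it is judged:
By the outcome, as a careful person would: the job done as asked, in the order asked, and still so for the second after the job is handed in, while the arm keeps its last pose, push and grip.
It also fails if it takes over 45 s, if anything falls off the work surface, if the arm or the gripper's body presses on something with over 40 N, if the wrist force passes 120 N, or if a joint passes its speed limit or range.

## Working session

There is one attempt and no reset: what is moved stays moved. The work goes in short steps, Python scripts to look and compute and a tool call to move; the robot and the scene stay as the last step left them, time stands still between calls to the robot, and variables do not carry over. Pictures are saved under pics/ and viewed, and the job is handed in when it is done.

Besides the shell and the picture viewer there is one more tool, called as name(argument=value, ...) on one line, values as JSON. send_rows: Moves the arm, as the interface text tells. Its arguments: {"type":"object","properties":{"increments":{"type":"array","items":{"type":"array"}},"grip_force":{"type":"number"}},"required":["increments"]}

```bash
mkdir -p pics; python3 - <<'E'
from bench import *
import cv2,numpy as np
s=read_state(); print(s['clock'],s['tool_pos'],s['tcp_rot'],s['gripper_width'])
for n in ["scene","top"]:
    g=get_image(n); cv2.imwrite(f"pics/{n}0.png",g["img"][:,:,::-1]); print(n,g['fovy'],g['cx'],g['cy'],g['eye'],g['orientation'],[k for k in g])
    for t in ["big_clamp","grip_mid","clamp_rack","end_clamps","gap_mid","glue_up","small_clamp_1"]:
        print(n,t,[(np.round(d['at'],3).tolist(),round(d['score'],2)) for d in mark_of(n,t)])
print(read_state()['clock'])
E
```

```text
0.0 [0.20059158 0.64432783 0.24757732] [ 2.52960945e+00  1.86187506e+00 -1.44402886e-03] 0.08527307136231442
scene 43.102316000733154 324.12577877946774 240.55565719765738 [1.12021337 0.74547755 1.08391745] [0.31198992 0.9535514  2.33146412] ['img', 'fovy', 'cx', 'cy', 'eye', 'orientation']
scene big_clamp [([0.519, 0.121, 0.107], 0.73), ([0.628, -0.002, 0.066], 0.73)]
scene grip_mid [([0.629, -0.0, 0.124], 0.98), ([0.519, 0.116, 0.172], 0.6)]
scene clamp_rack [([0.516, 0.199, -0.001], 0.92)]
scene end_clamps [([0.525, 0.116, 0.052], 0.38)]
scene gap_mid []
scene glue_up [([0.517, -0.218, -0.002], 0.76)]
scene small_clamp_1 [([0.516, 0.205, 0.088], 0.94), ([0.511, 0.288, 0.087], 0.8)]
top 51.6567365315769 318.34131110167766 245.86284571409698 [ 0.3782591  -0.01562503  1.0532061 ] [ 0.15412254 -0.14213256 -1.59204992] ['img', 'fovy', 'cx', 'cy', 'eye', 'orientation']
top big_clamp [([0.52, 0.116, 0.1], 0.9), ([0.627, -0.004, 0.06], 0.76)]
top grip_mid [([0.514, 0.12, 0.171], 0.91), ([0.625, -0.001, 0.126], 0.76)]
top clamp_rack [([0.513, 0.202, -0.001], 0.65)]
top end_clamps []
top gap_mid []
top glue_up [([0.513, -0.215, 0.001], 0.6), ([0.516, 0.206, 0.0], 0.24)]
top small_clamp_1 [([0.517, 0.286, 0.089], 0.84), ([0.516, 0.201, 0.089], 0.52)]
0.8
```

View pics/scene0.png

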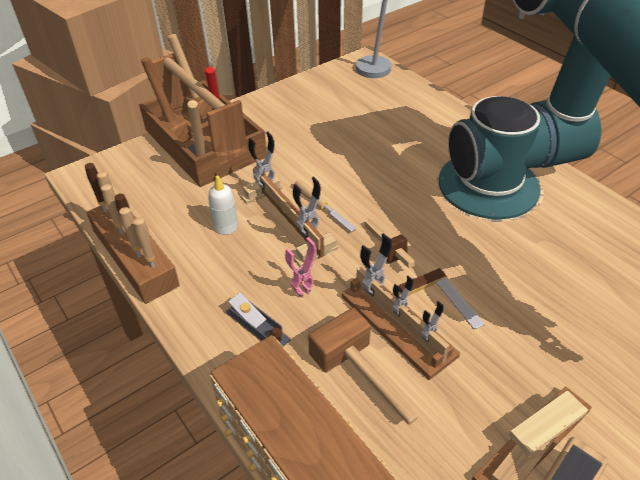

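View pics/top0.png

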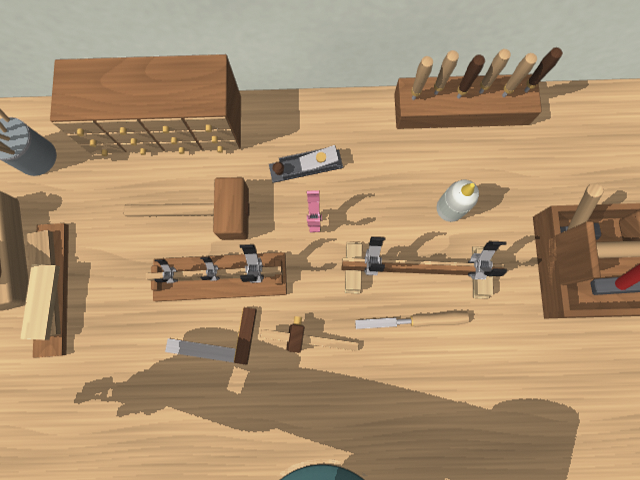

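Candidates for the big clamp are the steel and black one on the rack (scene 375,268; top 252,262) and the pink look-alike on the bench (scene 303,268; top 314,210). The first fits, since it has black rubber, is on the rail, and has its rivet at about z 0.10. I'll confirm in a crop.

```bash
cat > h.py <<'E'
from bench import *
import cv2,numpy as np
from scipy.spatial.transform import Rotation as R
def cam(g):
    f=240/np.tan(np.radians(g['fovy']/2)); return f,R.from_rotvec(g['orientation']).as_matrix(),np.array(g['eye'])
def proj(g,P):
    f,M,e=cam(g); p=(np.atleast_2d(P)-e)@M
    return np.c_[g['cx']+f*p[:,0]/-p[:,2], g['cy']-f*p[:,1]/-p[:,2]]
def onz(g,uv,z):
    f,M,e=cam(g); uv=np.atleast_2d(uv)
    d=np.c_[(uv[:,0]-g['cx'])/f,-(uv[:,1]-g['cy'])/f,-np.ones(len(uv))]@M.T
    return e+d*((z-e[2])/d[:,2])[:,None]
def crop(g,x0,y0,w,h,s,name):
    c=g['img'][y0:y0+h,x0:x0+w,::-1]; cv2.imwrite(name,cv2.resize(c,None,fx=s,fy=s,interpolation=cv2.INTER_CUBIC))
E
python3 - <<'E'
from h import *
s=get_image("scene"); crop(s,330,220,140,160,5,"pics/s_rack.png"); crop(s,230,120,130,150,4,"pics/s_glue.png")
t=get_image("top"); crop(t,145,235,150,75,5,"pics/t_rack.png"); crop(t,335,225,180,80,4,"pics/t_glue.png")
a=cv2.imread("pics/s_rack.png");a=cv2.resize(a,None,fx=.74,fy=.74);cv2.imwrite("pics/s_rack.png",a)
E
```

```text
(no output)
```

View pics/s_rack.png

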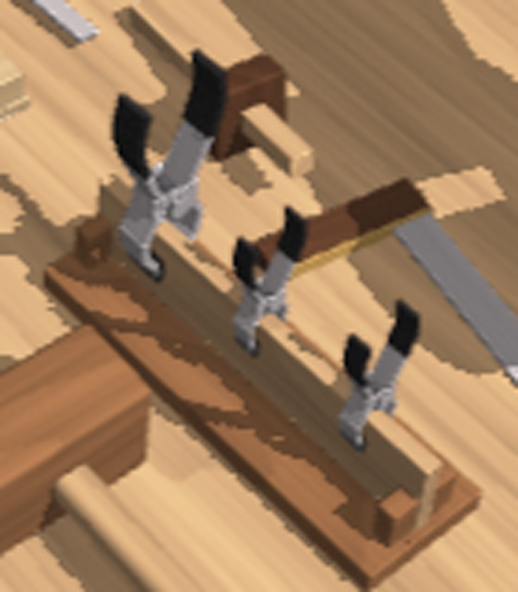

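View pics/s_glue.png

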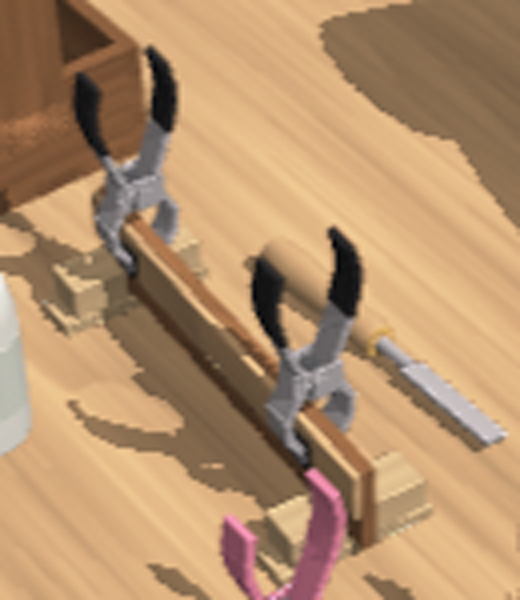

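View pics/t_rack.png

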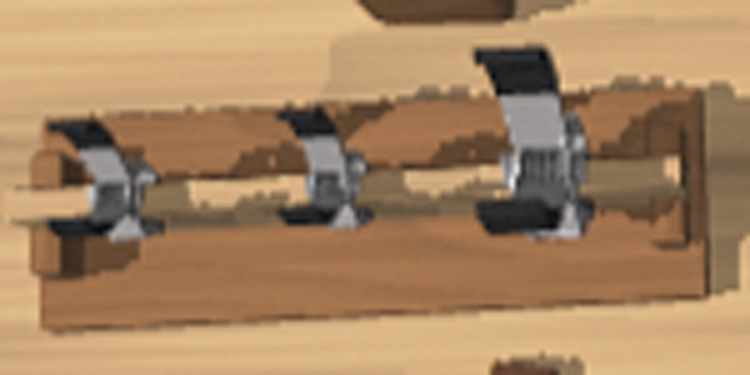

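View pics/t_glue.png

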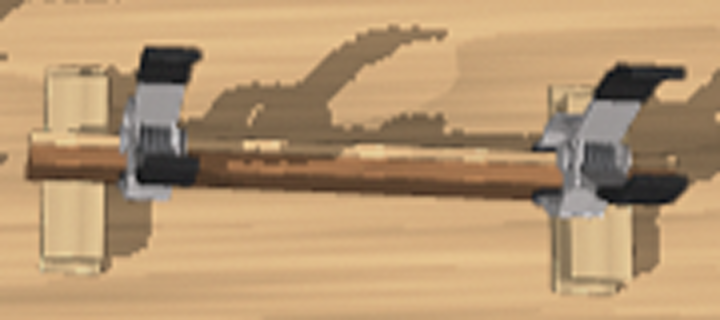

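The crops confirm it: the rack's far-right clamp (top 252,262) is the large steel and black one, the other two on the rail are small, and the pink one stands on the bench. Next I'll measure the edges and rivets.

```bash
python3 - <<'E'
from h import *
t=get_image("top"); s=get_image("scene")
T=lambda x,y:(145+x/5-.5,235+y/5-.5)
G=lambda x,y:(335+x/4,225+y/4)
Sg=lambda x,y:(230+x/4,120+y/4)
k=5*.74
Sr=lambda x,y:(330+x/k,220+y/k)
def p(n,g,uv,z): print(n,np.round(onz(g,uv,z)[:,:2],4).tolist())
c=onz(t,[T(45,122),T(703,88),T(706,297),T(45,331)],.018); print('base',np.round(c,4).tolist(),c.mean(0))
print(np.linalg.norm(c[0]-c[1]),np.linalg.norm(c[1]-c[2]),'yaw',np.degrees(np.arctan2(-(c[0]-c[1])[0],(c[0]-c[1])[1])),np.degrees(np.arctan2(-(c[3]-c[2])[0],(c[3]-c[2])[1])))
c=onz(s,[Sr(45,275),Sr(370,585),Sr(478,495)],.018); print('base scene',np.round(c,4).tolist())
p('big coil top',t,[T(540,172)],.108)
p('big rivet scene',s,[Sr(165,205)],.108)
p('coils top',t,[G(160,140),G(603,155)],.115)
p('coils scene',s,[Sg(318,380),Sg(140,190)],.111)
p('edge top bottomline',t,[G(27,178),G(535,199)],.076)
p('edge top topline',t,[G(30,131),G(535,151)],.076)
p('edge scene board side corners near',s,[Sg(375,470),Sg(358,487)],.076)
for n,g in (("scene",s),("top",t)):
  for q in ["clamp_rack","glue_up","end_clamps","big_clamp","grip_mid","pad_far","glue_bottle"]:
    print(n,q,[(np.round(d['at'],3).tolist(),round(d['score'],2)) for d in mark_of(n,q)])
    m=cut_out(n,q)
    for i,d in enumerate(m[:2]):
        r=d['region']; ys,xs=np.nonzero(r); print('   ',i,round(d['score'],2),r.sum(),xs.min(),xs.max(),ys.min(),ys.max())
E
```

```text
base [[0.5567, 0.3401, 0.018], [0.5637, 0.0606, 0.018], [0.4751, 0.0605, 0.018], [0.4681, 0.3369, 0.018]] [0.51590102 0.19951632 0.018     ]
0.27962010598971304 0.08867519762720287 yaw 1.443089132378651 1.4315458855516188
base scene [[0.5661, 0.0715, 0.018], [0.5611, 0.3483, 0.018], [0.4727, 0.3435, 0.018]]
big coil top [[0.5165, 0.1172]]
big rivet scene [[0.5261, 0.1299]]
coils top [[0.5263, -0.1184], [0.5134, -0.3289]]
coils scene [[0.5266, -0.103], [0.5118, -0.314]]
edge top bottomline [[0.5152, -0.0558], [0.4979, -0.3065]]
edge top topline [[0.5388, -0.0582], [0.5219, -0.3085]]
edge scene board side corners near [[0.5242, -0.0516], [0.5404, -0.0466]]
scene clamp_rack [([0.513, 0.199, 0.002], 0.94)]
    0 0.96 4657 342 459 267 379
    1 0.42 1369 249 320 131 234
scene glue_up [([0.52, -0.216, 0.001], 0.78)]
    0 0.78 1947 241 336 167 264
scene end_clamps [([0.523, -0.219, 0.113], 0.92)]
    0 0.56 1376 249 320 131 235
    1 0.23 412 361 376 247 294
scene big_clamp [([0.522, 0.118, 0.104], 0.93), ([0.626, -0.004, 0.067], 0.83)]
    0 0.93 853 285 316 238 296
    1 0.63 935 360 391
[... 589 characters left out ...]
([0.516, 0.117, 0.174], 0.4), ([0.417, -0.195, -0.0], 0.2)]
    0 0.87 2466 342 503 242 298
    1 0.62 1388 365 506 236 278
top end_clamps []
    0 0.78 1326 365 506 236 278
top big_clamp [([0.516, 0.119, 0.103], 0.7), ([0.627, -0.004, 0.062], 0.66)]
    0 0.94 585 241 263 244 281
    1 0.68 1650 269 342 145 181
top grip_mid [([0.516, 0.116, 0.172], 0.71), ([0.622, -0.001, 0.127], 0.7)]
    0 0.92 654 239 263 243 282
    1 0.89 457 307 320 191 231
top pad_far [([0.629, -0.003, 0.009], 0.81), ([0.524, 0.121, 0.051], 0.78), ([0.417, -0.195, 0.001], 0.25)]
    0 0.81 269 241 261 244 264
    1 0.59 266 307 319 190 213
top glue_bottle [([0.658, -0.29, -0.0], 0.76)]
    0 0.78 1195 436 478 180 219
```

send_rows(increments=[[85, [0, 0, 15], 0], [85, [19.8, -33, 10], -0.0778], [85, [19.8, -33, 0], -0.0778], [85, [19.8, -33, 0], -0.0778], [85, [19.8, -33, 0], -0.0778], [85, [19.8, -33, 0], -0.0778], [85, [19.8, -33, 0], -0.0778], [85, [19.8, -33, 0], -0.0778], [85, [19.8, -33, 0], -0.0778], [85, [19.8, -33, 0], -0.0778], [85, [19.8, -33, 0], -0.0778], [85, [19.8, -33, 0], -0.0778], [85, [19.8, -33, 0], -0.0778], [85, [19.8, -33, 0], -0.0778], [85, [19.8, -33, 0], -0.0778], [85, [19.8, -33, 0], -0.0778], [85, [19.8, -33, 0], -0.0778], [85, [0, 0, 0], 0]], grip_force=40)

```text
clock: 4.2
tool_pos: [0.519, 0.1134, 0.2743]
tcp_rot: [3.141, 0.028, 0.001]
wrist_force: [0.2, 0.4, 0.4]
gripper_width: 0.085
```

```bash
python3 - <<'E'
from h import *
s=read_state(); print(s['clock'],s['tool_pos'],s['gripper_width'],s['wrist_force']); M=R.from_rotvec(s['tcp_rot']).as_matrix(); print(M.round(3), np.degrees(np.arctan2(M[1,0],M[0,0])))
t=get_image("top"); g=get_image("scene"); crop(t,200,180,120,120,5,"pics/t1.png"); crop(g,310,160,130,150,4,"pics/s1.png")
E
```

```text
4.2 [0.51899124 0.11335592 0.27432717] 0.08502433776971298 [0.20004702 0.35050798 0.41730089]
[[ 1.     0.018  0.001]
 [ 0.018 -1.    -0.001]
 [ 0.001  0.001 -1.   ]] 1.0280092330685682
```

View pics/s1.png

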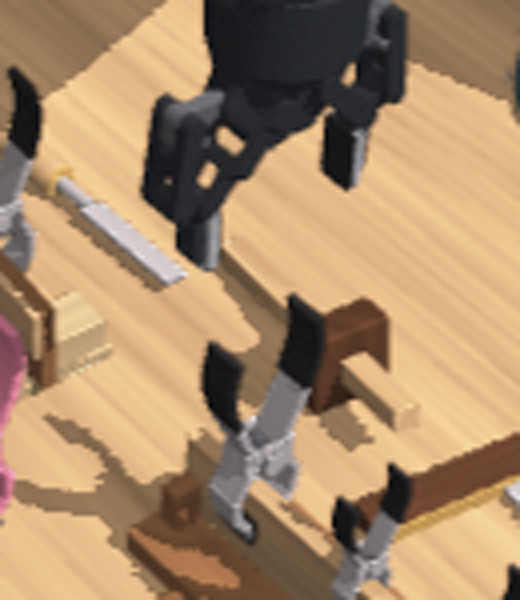

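The gripper straddles the clamp, with the pads at scene (359,216) and (397,198) and the clamp handles below them at (365,308) to (387,295). I'll descend part way and check.

send_rows(increments=[[85, [-1, 3, -20], 0.007], [85, [0, 0, -25], 0], [85, [0, 0, -22], 0], [85, [0, 0, -15], 0], [85, [0, 0, -7], 0], [85, [0, 0, 0], 0], [85, [0, 0, 0], 0]])

```text
clock: 5.0
tool_pos: [0.5167, 0.1197, 0.1854]
tcp_rot: [-3.141, -0.05, -0.002]
wrist_force: [-0.4, -0.7, 0.2]
gripper_width: 0.0851
```

```bash
python3 - <<'E'
from h import *
s=read_state(); print(s['clock'],s['tool_pos'],s['gripper_width'],s['wrist_force'])
t=get_image("top"); g=get_image("scene"); crop(t,200,200,120,120,5,"pics/t2.png"); crop(g,320,190,120,120,5,"pics/s2.png")
E
```

```text
5.0 [0.51671018 0.11974529 0.18539987] 0.08509209475764326 [-0.39432529 -0.65137407  0.18059396]
```

View pics/s2.png

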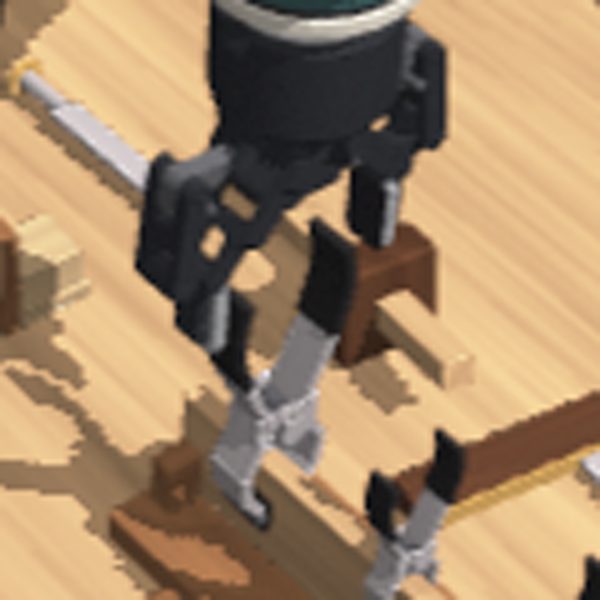

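View pics/t2.png

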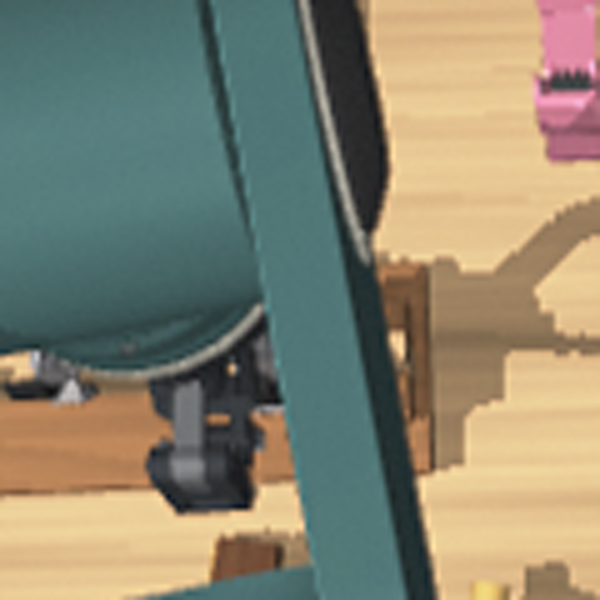

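send_rows(increments=[[85, [0.5, -2.5, -10], 0], [85, [0, 0, -10], 0], [85, [0, 0, 0], 0], [70, [0, 0, 0], 0], [70, [0, 0, 0], 0], [64, [0, 0, 0], 0], [64, [0, 0, 0], 0], [64, [0, 0, 0], 0]])

```text
clock: 5.9
tool_pos: [0.5169, 0.117, 0.1644]
tcp_rot: [3.141, 0.049, 0.0]
wrist_force: [0.0, 0.1, -0.8]
gripper_width: 0.064
```

```bash
python3 - <<'E'
from h import *
s=read_state(); print(s['clock'],s['tool_pos'],s['gripper_width'],s['wrist_force'],s['wrist_torque'])
g=get_image("scene"); crop(g,320,190,120,120,5,"pics/s3.png")
E
```

```text
5.9 [0.51693488 0.11700036 0.16435487] 0.06398630626930707 [ 0.02492615  0.10419714 -0.75710242] [ 0.04296731 -0.00718115 -0.02556045]
```

View pics/s3.png

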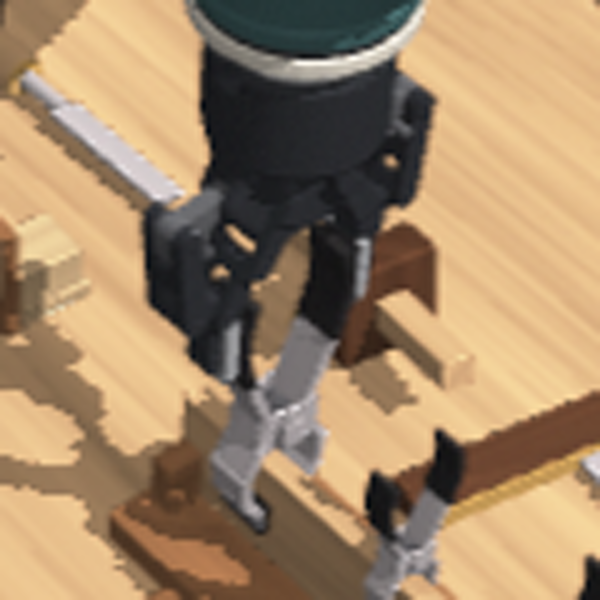

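Contact at 64 mm is centred: no lateral force, and a pad on each grip. Now I'll squeeze.

send_rows(increments=[[55, [0, 0, 0], 0], [48, [0, 0, 0], 0], [42, [0, 0, 0], 0], [36, [0, 0, 0], 0], [33, [0, 0, 0], 0], [33, [0, 0, 0], 0], [33, [0, 0, 0], 0], [33, [0, 0, 0], 0]])

```text
clock: 6.75
tool_pos: [0.5169, 0.117, 0.1643]
tcp_rot: [-3.141, -0.049, 0.0]
wrist_force: [0.0, -0.2, -0.5]
gripper_width: 0.0333
```

```bash
python3 - <<'E'
from h import *
s=read_state(); print(s['clock'],s['tool_pos'],s['gripper_width'],s['wrist_force'],s['wrist_torque'])
g=get_image("scene"); crop(g,320,190,120,120,5,"pics/s4.png")
E
```

```text
6.75 [0.51694205 0.11701238 0.16428717] 0.033310223048133254 [ 0.01453397 -0.19432257 -0.49589325] [ 0.00556667  0.01936272 -0.00253846]
```

View pics/s4.png

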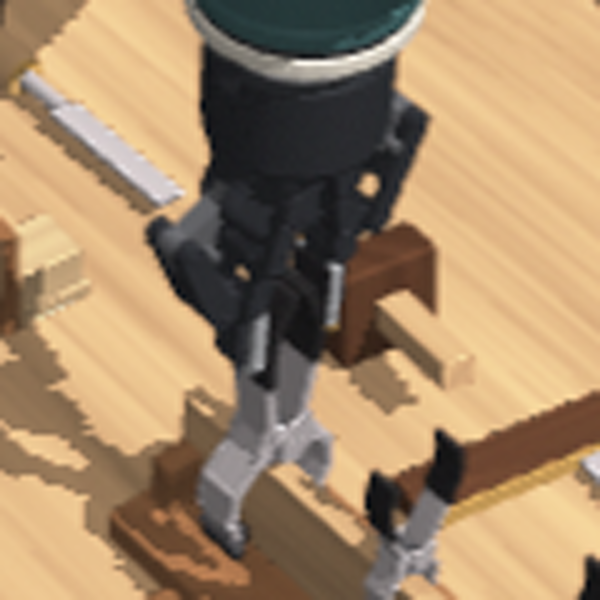

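Jaws are open around the rail (scene crop 225,540 and 318,460), width 33.3 mm, about 0.25 rad. Lifting.

send_rows(increments=[[33, [0, 0, 5], 0], [33, [0, 0, 10], 0], [33, [0, 0, 15], 0], [33, [0, 0, 20], 0], [33, [0, 0, 25], 0], [33, [0, 0, 30], 0], [33, [0, 0, 30], 0], [33, [0, 0, 25], 0], [33, [0, 0, 20], 0], [33, [0, 0, 10], 0], [33, [0, 0, 0], 0]])

```text
clock: 7.9
tool_pos: [0.5171, 0.117, 0.3562]
tcp_rot: [-3.141, -0.049, -0.004]
wrist_force: [0.6, 0.1, -2.3]
gripper_width: 0.0329
```

```bash
python3 - <<'E'
from h import *
s=read_state(); print(s['clock'],s['tool_pos'],s['gripper_width'],s['wrist_force'],s['wrist_torque'])
g=get_image("scene"); crop(g,300,80,150,150,4,"pics/s5.png")
for n in ("scene","top"):
  get_image(n)
  for q in ["big_clamp","grip_mid","pad_far","pad_near","end_clamps","gap_mid"]:
    print(n,q,[(np.round(d['at'],3).tolist(),round(d['score'],2)) for d in mark_of(n,q)])
E
```

```text
7.9 [0.51710174 0.11702338 0.35623715] 0.03292063735686458 [ 0.58353544  0.05201121 -2.33304937] [ 0.02479612 -0.02365821  0.0706963 ]
scene big_clamp [([0.524, 0.118, 0.282], 0.72), ([0.626, -0.005, 0.066], 0.56)]
scene grip_mid [([0.521, 0.114, 0.346], 0.56), ([0.628, 0.0, 0.125], 0.56), ([0.394, 0.146, -0.001], 0.48)]
scene pad_far [([0.54, 0.116, 0.234], 0.83), ([0.626, -0.003, 0.006], 0.62)]
scene pad_near [([0.616, -0.002, 0.008], 0.87), ([0.5, 0.116, 0.232], 0.69), ([0.522, 0.116, 0.349], 0.26)]
scene end_clamps [([0.521, -0.218, 0.111], 0.65)]
scene gap_mid [([0.538, 0.118, 0.231], 0.57), ([0.652, 0.174, -0.004], 0.33)]
top big_clamp [([0.625, -0.003, 0.062], 0.75), ([0.654, -0.291, -0.0], 0.2)]
top grip_mid [([0.626, 0.001, 0.126], 0.61)]
top pad_far [([0.63, -0.003, 0.008], 0.62)]
top pad_near []
top end_clamps []
top gap_mid [([0.416, -0.192, 0.002], 0.41)]
```

View pics/s5.png

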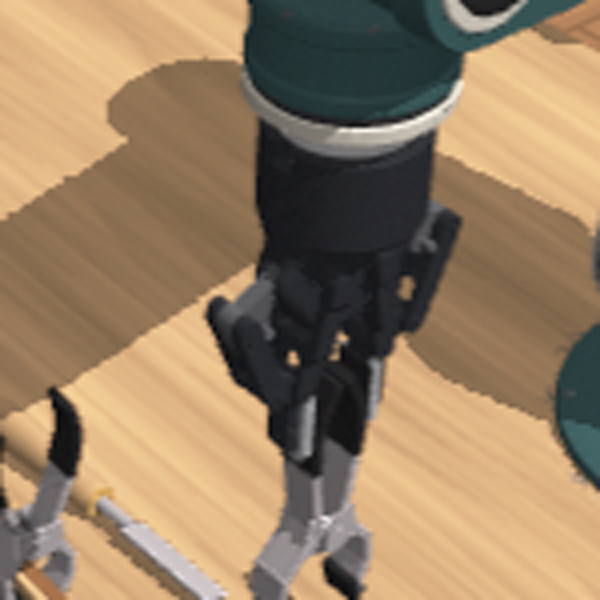

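send_rows(increments=[[33, [0, -15, 10], 0], [33, [0.5, -30, 0], -0.012], [33, [0.5, -38, 0], -0.012], [33, [0.5, -40, 0], -0.014], [33, [0.5, -40, 0], -0.014], [33, [0.5, -40, 0], -0.014], [33, [0.5, -40, 0], -0.014], [33, [0.5, -38, 0], -0.012], [33, [0.5, -30, 0], -0.004], [33, [0, -16, 0], 0], [33, [0, -10, -10], 0], [33, [0, 0, 0], 0], [33, [0, 0, 0], 0]])

```text
clock: 9.95
tool_pos: [0.5209, -0.2193, 0.354]
tcp_rot: [-3.139, 0.101, 0.001]
wrist_force: [-0.2, -0.3, -1.8]
gripper_width: 0.0332
```

```bash
python3 - <<'E'
from h import *
s=read_state(); print(s['clock'],s['tool_pos'],s['gripper_width'],s['wrist_force'],s['wrist_torque']); M=R.from_rotvec(s['tcp_rot']).as_matrix(); print(M.round(3), np.degrees(np.arctan2(M[1,0],M[0,0])))
g=get_image("scene"); crop(g,220,70,160,190,3,"pics/s6.png")
t=get_image("top"); crop(t,330,200,200,150,4,"pics/t6.png")
for n in ("scene","top"):
  for q in ["big_clamp","pad_far","pad_near","end_clamps","gap_mid"]:
    print(n,q,[(np.round(d['at'],3).tolist(),round(d['score'],2)) for d in mark_of(n,q)])
E
```

```text
9.95 [ 0.52087788 -0.21930865  0.35396699] 0.033207229008630414 [-0.18589897 -0.33953512 -1.77277572] [ 0.03004074  0.0122004  -0.01268814]
[[ 0.998 -0.064 -0.001]
 [-0.064 -0.998  0.001]
 [-0.001 -0.    -1.   ]] -3.686170457129609
scene big_clamp [([0.625, -0.002, 0.068], 0.91), ([0.523, -0.218, 0.281], 0.66)]
scene pad_far [([0.546, -0.218, 0.234], 0.74), ([0.517, -0.215, 0.0], 0.62), ([0.628, -0.005, 0.007], 0.55), ([0.761, 0.013, -0.0], 0.52)]
scene pad_near [([0.614, -0.001, 0.009], 0.89), ([0.503, -0.219, 0.228], 0.73)]
scene end_clamps [([0.522, -0.215, 0.114], 0.96), ([0.758, 0.013, 0.001], 0.6)]
scene gap_mid [([0.526, -0.217, 0.283], 0.42)]
top big_clamp [([0.626, -0.003, 0.061], 0.63)]
top pad_far [([0.631, -0.006, 0.009], 0.74)]
top pad_near [([0.619, -0.002, 0.007], 0.74)]
top end_clamps []
top gap_mid []
```

View pics/s6.png

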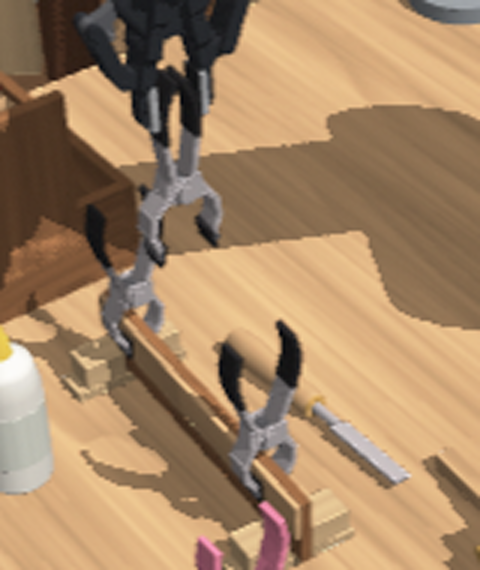

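View pics/t6.png

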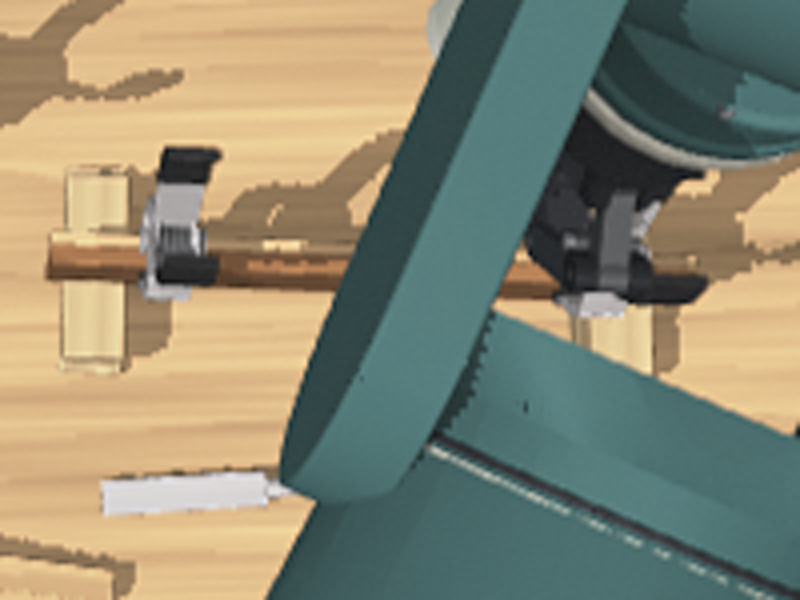

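send_rows(increments=[[33, [-1, -0.5, -15], 0], [33, [0, 0, -25], 0], [33, [0, 0, -30], 0], [33, [0, 0, -28], 0], [33, [0, 0, -20], 0], [33, [0, 0, -10], 0], [33, [0, 0, 0], 0], [33, [0, 0, 0], 0]])

```text
clock: 11.35
tool_pos: [0.5201, -0.2206, 0.227]
tcp_rot: [3.14, -0.102, 0.001]
wrist_force: [-0.7, -0.3, -0.7]
gripper_width: 0.033
```

```bash
python3 - <<'E'
from h import *
s=read_state(); print(s['clock'],s['tool_pos'],s['gripper_width'],s['wrist_force'])
g=get_image("scene"); crop(g,240,110,120,140,4,"pics/s7.png")
for n in ("scene",):
  for q in ["big_clamp","pad_far","pad_near","end_clamps","glue_up"]:
    print(n,q,[(np.round(d['at'],3).tolist(),round(d['score'],2)) for d in mark_of(n,q)])
E
```

```text
11.35 [ 0.52008946 -0.2206128   0.22702303] 0.03304090375049812 [-0.69533693 -0.32864586 -0.74777895]
scene big_clamp [([0.623, -0.003, 0.069], 0.88), ([0.52, -0.214, 0.002], 0.64), ([0.524, -0.22, 0.156], 0.61)]
scene pad_far [([0.629, -0.001, 0.004], 0.73)]
scene pad_near [([0.504, -0.223, 0.101], 0.85), ([0.618, 0.001, 0.01], 0.74)]
scene end_clamps [([0.521, -0.217, 0.113], 0.63)]
scene glue_up [([0.516, -0.216, -0.002], 0.85), ([0.381, 0.018, -0.002], 0.22)]
```

View pics/s7.png

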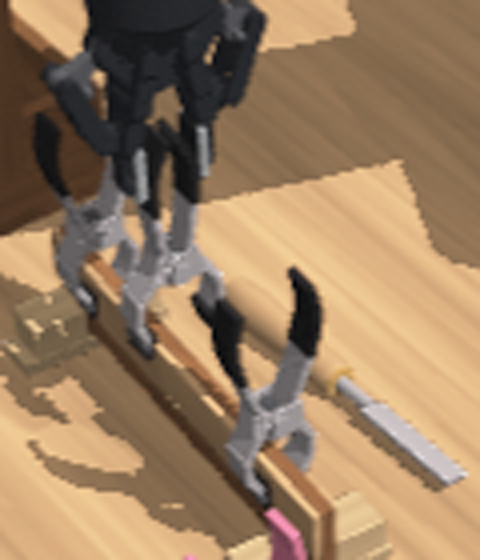

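Clamp is above the edge, well aligned: jaws at crop (143,340) and (210,290) straddle the edge line. Lowering the last 46 mm.

send_rows(increments=[[33, [0, 0.5, -6], 0], [33, [0, 0, -10], 0], [33, [0, 0, -10], 0], [33, [0, 0, -10], 0], [33, [0, 0, -6], 0], [33, [0, 0, -3], 0], [33, [0, 0, 0], 0], [33, [0, 0, 0], 0]])

```text
clock: 12.45
tool_pos: [0.5201, -0.2201, 0.1816]
tcp_rot: [3.14, -0.102, 0.001]
wrist_force: [-0.1, -0.8, -0.7]
gripper_width: 0.0333
```

```bash
python3 - <<'E'
from h import *
s=read_state(); print(s['clock'],s['tool_pos'],s['gripper_width'],s['wrist_force'],s['wrist_torque'])
g=get_image("scene"); crop(g,240,120,110,140,4,"pics/s8.png")
t=get_image("top"); crop(t,330,200,200,150,4,"pics/t8.png")
# overlay predicted pads / edge
yaw=np.radians(-3.7); Rz=R.from_euler('z',yaw).as_matrix()
im=cv2.resize(g['img'][120:260,240:350,::-1].copy(),None,fx=5,fy=5,interpolation=cv2.INTER_CUBIC)
def dr(P,O,c):
    uv=(proj(g,O+np.array(P)@Rz.T)-[240,120]+.5)*5
    cv2.polylines(im,[uv.astype(np.int32)],False,c,1)
E=np.array([.5205,-.2200,0])
for x in(-.008,.008): dr([[x,-.16,.076],[x,.16,.076]],E,(0,255,0))
dr([[.008,-.16,.040],[.008,.16,.040]],E,(0,255,255))
C=np.array([*s['tool_pos'][:2],s['tool_pos'][2]-.071])
h=.0195
for sg in(1,-1):
  for xx in (h,h+.005):
    dr([[sg*xx,-.0115,-.061],[sg*xx,.0115,-.061],[sg*xx,.0115,-.043],[sg*xx,-.0115,-.043],[sg*xx,-.0115,-.061]],C,(255,0,255) if sg>0 else (255,255,0))
for y in(-.105,0,.105): 
    dr([[0,y-.011,.111],[0,y+.011,.111]],E,(0,0,255))
cv2.imwrite("pics/o8.png",im[:600])
for q in ["big_clamp","pad_far","pad_near","end_clamps"]:
    print(q,[(np.round(d['at'],3).tolist(),round(d['score'],2)) for d in mark_of("scene",q)])
E
```

```text
12.45 [ 0.52005399 -0.22005841  0.18163189] 0.0332887822475755 [-0.09259069 -0.82893467 -0.66221335] [-0.00129413 -0.08874976 -0.04654593]
big_clamp [([0.624, -0.002, 0.069], 0.77), ([0.525, -0.219, 0.106], 0.62)]
pad_far [([0.544, -0.221, 0.058], 0.54), ([0.503, -0.22, 0.055], 0.47)]
pad_near [([0.616, 0.002, 0.01], 0.78), ([0.502, -0.222, 0.054], 0.68), ([0.543, -0.224, 0.058], 0.31)]
end_clamps [([0.521, -0.216, 0.114], 0.98), ([0.759, 0.011, 0.002], 0.62)]
```

View pics/s8.png

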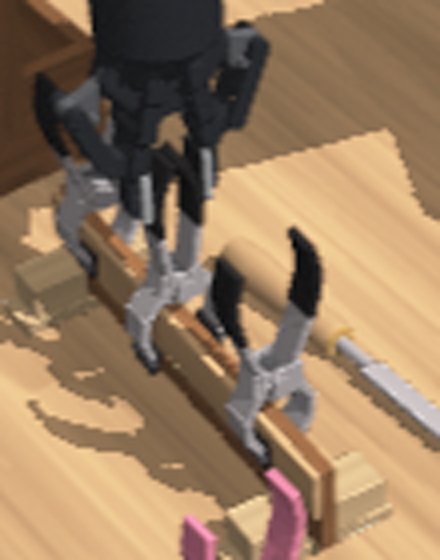

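View pics/o8.png

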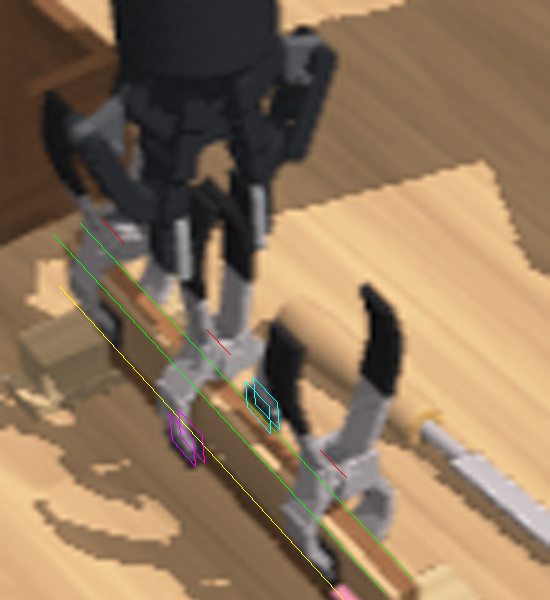

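View pics/t8.png

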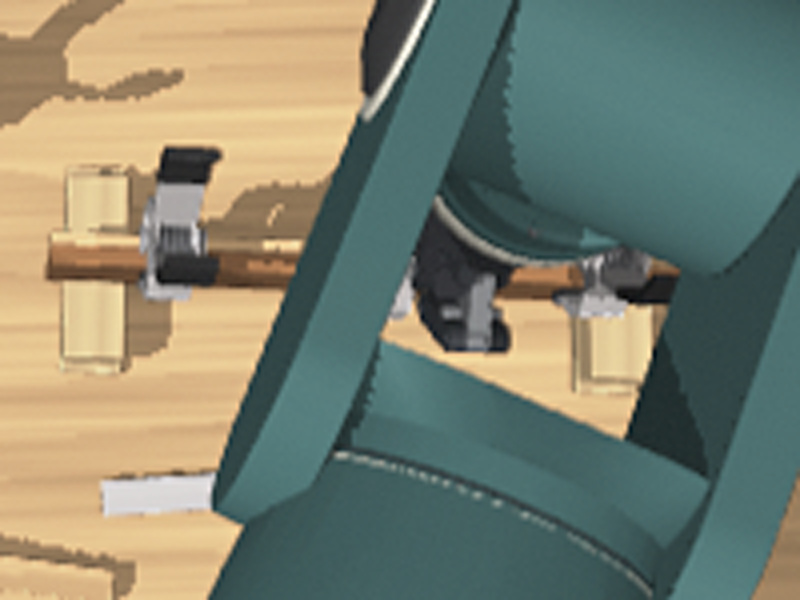

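```bash
python3 - <<'E'
from h import *
g=get_image("scene"); crop(g,245,160,75,75,8,"pics/z1.png")
t=get_image("top"); crop(t,360,230,150,70,5,"pics/z2.png")
E
```

```text
(no output)
```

View pics/z1.png

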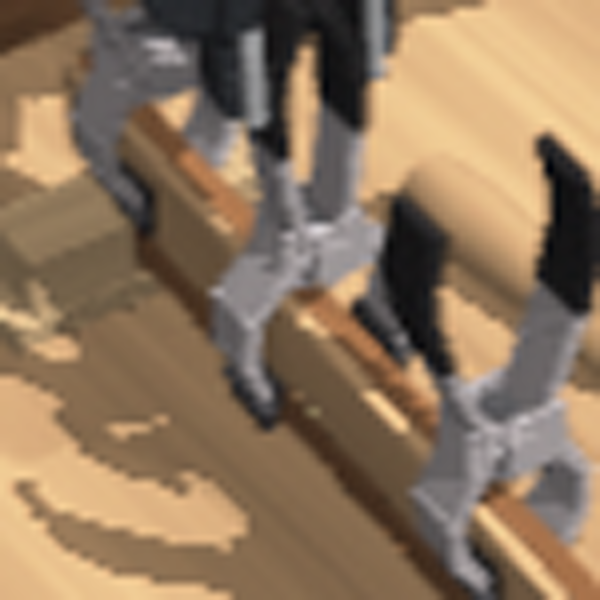

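View pics/z2.png

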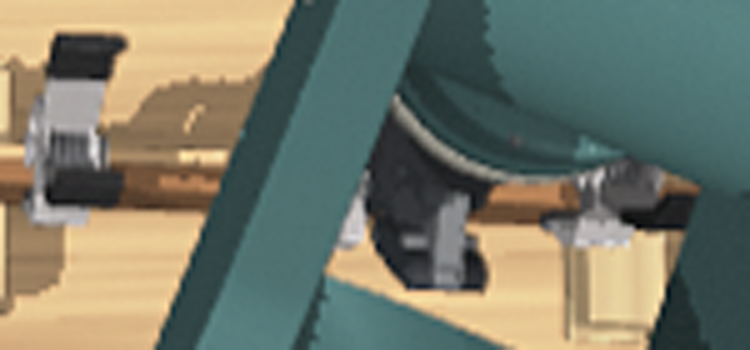

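```bash
python3 - <<'E'
from h import *
a=cv2.imread("pics/scene0.png"); 
A=cv2.resize(a[145:195,240:290],None,fx=8,fy=8,interpolation=cv2.INTER_CUBIC)
B=cv2.resize(a[190:240,285:335],None,fx=8,fy=8,interpolation=cv2.INTER_CUBIC)
cv2.imwrite("pics/z3.png",np.hstack([A,B]))
g=get_image("scene")
for z in(.108,.111):
  P=onz(g,[(245+303/8,160+235/8),(245+490/8,160+428/8)],z); print(np.round(P,4).tolist(), np.linalg.norm(P[0]-P[1]))
E
```

```text
[[0.5221, -0.2193, 0.108], [0.5277, -0.1144, 0.108]] 0.10501416292181562
[[0.524, -0.2163, 0.111], [0.5296, -0.1118, 0.111]] 0.10469134618413371
```

View pics/z3.png

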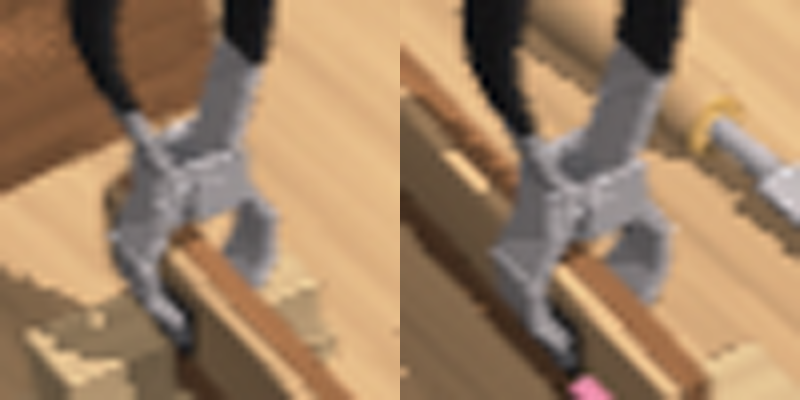

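```bash
python3 - <<'E'
from h import *
g=get_image("scene")
P=onz(g,[(263.1,167.5),(306.6,213.4)],.111); print(P.round(4).tolist(),P.mean(0).round(4),np.linalg.norm(P[0]-P[1]), np.degrees(np.arctan2(-(P[1]-P[0])[0],(P[1]-P[0])[1])))
for z in(.108,.110,.112): print(z,onz(g,[(282.9,189.4)],z).round(4))
E
```

```text
[[0.5157, -0.317, 0.111], [0.5287, -0.1116, 0.111]] [ 0.5222 -0.2143  0.111 ] 0.2058005666465665 -3.637172202486214
0.108 [[ 0.5222 -0.2192  0.108 ]]
0.11 [[ 0.5234 -0.2172  0.11  ]]
0.112 [[ 0.5246 -0.2152  0.112 ]]
```

Held rivet comes out 0 to 3 mm toward −y of the midpoint, so I'll nudge it +1.5 mm. Yaw (−3.64° against −3.7°), height and x all agree.

send_rows(increments=[[33, [-0.5, 1.5, 0], 0], [33, [0, 0, 0], 0], [33, [0, 0, 0], 0], [33, [0, 0, 0], 0], [33, [0, 0, 0], 0]])

```text
clock: 13.45
tool_pos: [0.5195, -0.2185, 0.1813]
tcp_rot: [3.14, -0.102, 0.0]
wrist_force: [0.4, 0.2, -0.6]
gripper_width: 0.0335
```

```bash
python3 - <<'E'
from h import *
s=read_state(); print(s['clock'],s['tool_pos'],s['gripper_width'],s['wrist_force'])
g=get_image("scene"); crop(g,240,130,110,140,4,"pics/s9.png")
for q in ["big_clamp","pad_far","pad_near","end_clamps"]:
    print(q,[(np.round(d['at'],3).tolist(),round(d['score'],2)) for d in mark_of("scene",q)])
E
```

```text
13.45 [ 0.51945529 -0.21852809  0.18132079] 0.03347194057053849 [ 0.40271184  0.19767714 -0.61759328]
big_clamp [([0.525, -0.216, 0.109], 0.97), ([0.627, 0.0, 0.067], 0.72), ([0.513, 0.202, 0.001], 0.49)]
pad_far [([0.628, -0.006, 0.006], 0.88)]
pad_near [([0.616, -0.0, 0.011], 0.71), ([0.505, -0.218, 0.056], 0.62), ([0.544, -0.219, 0.057], 0.34)]
end_clamps [([0.522, -0.219, 0.114], 0.6)]
```

View pics/s9.png

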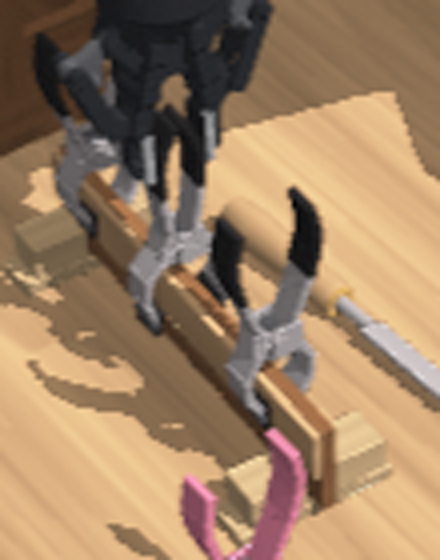

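The clamp straddles the edge between the two end clamps, jaws open, pads at crop (148,320) and behind the edge. There is no contact force, so I'm handing it in.

```bash
python3 -c "
from bench import *
print(close_job())"
```

```text
the job is handed in; nothing more can be done
None
```

I squeezed the large clamp off the rack rail, lifted it clear and carried it over to the glue-up. I lowered it, jaws open, over the top edge midway between the two end clamps and handed the job in at about 13.5 s, still holding it gaping.

**Last checks**
- **Opening:** the fingers were at 33.5 mm, which is about 0.25 rad, or roughly 39 mm between the pads.
- **Pad height:** the pads came out about 56–58 mm above the bench, inside the strip's 40–76 mm.
- **Clearance:** about 11 mm from the wood on each side by calculation.
- **Square to the edge:** the gripper was turned to −3.7° and the edge measured between −3.5° and −4.0°.
- **Contact:** wrist force was under 1 N, so there is no sign of touching the glue-up.

**Where checks disagreed**
- **Along the edge:** the measurements of the midpoint spread over several millimetres. Most put the clamp 0–3 mm too far toward −y, so I nudged it +1.5 mm. In the last picture the network put it 3 mm the other way, so take it as midway to within about 3 mm.
- **Across the edge:** the network put the clamp about 3 mm further toward +x than the arm's own reading. If that is right, the tighter side still has about 8 mm.
- **Top camera:** the arm blocked most of the clamp in its view, so the final checks rest mainly on the scene camera.

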